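Clamp the blank in the key duplicator with the click wrench

ROBOT

A 6-joint arm with a two-finger parallel gripper is mounted at the origin on the work surface. World frame = base frame: x ahead of the robot, y to its left, z up, the work surface at z = 0. Lengths are in m, angles in rad, forces in N, time in s.
With the tool pointing down it reaches from about 0.25 to 0.725 m from the base axis. Payload 9.7 kg.
Tool frame: the origin (TCP) lies at the very end of the fingers, on their centre line; the grasp point (between the pads) lies 19 mm behind it (manip.pinch_z is the distance from the TCP to the grasp point, in m); z points along the fingers, x is the direction in which the jaws open and shut, and the axes are right-handed (so a half turn about z gives the same grasp; the last joint's range is limited). The gripper opens to 85 mm and grips with 20 to 120 N. Pads are 22 mm wide; open, the fingers measure 114 mm over their backs; the gripper's body (76 mm by 85 mm) begins 54 mm behind the grasp point. The pads swing forward as they close: fully open they stand 13 mm farther back than shut.
Start: joints at [1.17, 0.087, 0.176, 1.66, 0, 1.571], TCP at [0.215, 0.506, 0.231] pointing down, gripper open.
Joint ranges: [-3.13, 3.13], [-0.85, 1.81], [-1.15, 1.24], [-2.2, 2.28], [-1.44, 1.52], [-3.14, 3.14]. Speed limits (rad/s): [2.22, 2.22, 2.57, 3.14, 3.14, 3.14].

INTERFACE

Orientations are given as [roll, pitch, yaw] about the fixed x, y, z axes, in that order (R = Rz(yaw) Ry(pitch) Rx(roll)).
In Python, from station import manip, get_image, camera_model gives the robot as it stands.
- The arm moves only by the tool apply_moves, never from a script. Its argument "increments" is a list of rows, each an object with "claw": the closure in counts, from 0 (fully open) to 255 (shut); "travel": the shift along the tool's x, y, z in m, a list of three; "rotation": the turn, a rotation vector about the tool's x, y, z in degrees, a list of three. A call has 1 to 10 rows; each row is the pose to reach, as a shift and turn from the pose measured when the call began, along the tool's axes at that moment; what a row does not reach only later rows make up. A row lasts 1/12 s, in which the tool goes at most 41.7 mm and 7.16 degrees, less where a joint would pass 70% of its speed; a pose out of reach is approached as far as the arm can. A call with a gripper value outside its range is refused whole. The fingers move at their own pace and stop on an object; "grip_force" is the grip in N (left out, the last holds). Time passes only in rows, so rows that repeat a pose let the fingers close. It gives the time, the measured TCP pose, the force and the opening at its end, in the units of the state.
- manip.get_obs(): the state, without advancing time (a new reading comes with each control period).
- get_image(name): name is "scene" or "top" or "wrist"; returns the picture (420x560x3 uint8, red, green, blue); there is no depth.
- camera_model(name): a dict with "camera_matrix" (3x3 intrinsics, pixels), "R" (3x3) and "t" (3): a world point X has camera coordinates R X + t; the wrist camera has in their place "tool_from_camera" (4x4, takes a point from camera to tool coordinates, whose origin is the TCP and whose axes are the tool frame's). Camera axes: x right, y down, z forward; pixel columns grow to the right and rows downward; lengths in m; the calibration is good to about 2 mm. A picture is of the moment at which its call begins: read the wrist's pose just before it. camera_model takes no time and is no camera call.
- manip.finish_job(): hands the job in, once; it reports no verdict.
The state is a dict: "time": time; "qpos": joint angles; "dq": joint speeds; "tau": joint torques, N m; "tcp_pos": TCP position; "tcp_rot": TCP orientation; "ft_force": force on the tool from outside, world axes, zero at the start; "torque": the same for the moment, N m; "width": finger opening in m.
Only numpy, scipy, OpenCV 4.12 (cv2) and the standard library are available. Lean on these libraries where they do the work, as an engineer would, in place of code of your own. Each camera call takes 0.05 s, during which the arm holds its last target. There are 200 camera calls.

TASK

The uncut car key in the duplicator's blank vise, the one beside the cutter wheel, is only finger-tight. Take the click wrench from the cork mat, fit its ring fully down over that vise's square nut and turn clockwise until the handle trips and clearly breaks over at its joint (some 5 to 12 degrees), then stop: never force it on towards its end stop. Lift the wrench off, ease it back down flat on the mat and let go; do not drop it, lean on the machine or disturb the bowl, loupe or escutcheon.

Things in the scene. Friction and masses are not known exactly. Their poses are not given: they have to be found in the camera images.
- wrench: Click (break-over) wrench, 0.5 kg, 245 mm long, loose, flat on the mat. Origin: underside of the handle, in its black ribbed grip, 22 mm wide (y), 26 mm high (z), which runs from x = -80 to +45 mm; steel end cap to x = -92 mm, steel neck 18 mm wide in front. +x points along the handle to the ring, whose centre is at x = 130 mm while the joint is straight. Centre of mass about x = 20 mm.
- pin (a point): The wrench's breakaway joint, a vertical pin on the underside's level at x = 95 mm of the wrench, joining the handle to the short steel head with the ring. Rigid anticlockwise. Pulled clockwise (seen from above) it is rigid up to 1.4 N m about the pin (15 N sideways at the grip origin; less if the hand also twists the handle), then it trips, as told under the ring.
- ring (a point): Centre of the steel ring's underside (level with the handle's), 35 mm from the pin, x pointing away from the pin. Ring 18 mm high, 48 mm across, square through hole 24.4 mm across, sides parallel to x and y. On tripping, the handle turns on about the pin while the head stays with the nut; the load stays about the same; over 16 degrees is forcing it, hard end stop at 20. Eased back, it springs straight.
- nut_seat (a point): Centre of the top of the round flange (32 mm across) at the foot of the square nut, about 105 mm above the counter; the ring's underside rests there when fully down. z up, x and y parallel to the square's sides. Oiled steel nut 22 mm across flats, 16.5 mm high above this point, the last 3 mm stepped in to 19 mm; an 11 mm stud ends 19 mm above. The ring fits in four ways, with up to 7 degrees of play either way.
- nut_corner (a point): A corner of that nut, 15.6 mm off its axis, 8 mm above nut_seat. The nut tightens clockwise seen from above: it runs on stiffly (0.35 N m) for an unknown 20 to 43 degrees, then comes up hard. One of its sides starts within 35 degrees of square to the machine's front: fit the wrench with its handle pointing out of the front and the whole swing is clear, nothing there standing higher than the flange.
- duplicator: Cream key duplicator, fixed, 290 mm deep (x), 340 wide (y), 195 high; origin on the counter under its middle, front facing its -x. Two steel vises at x = -85 mm: the blank vise at y = -60 (nut to tighten; cutter wheel and guard, 123 mm high, at x = -57 to 20, y = -45 to -10) and at y = 60 the pattern vise with a cut brass key and a like nut, tight already. Motor housing behind x = 18; red button.
- mat: Cork bench mat, fixed on the counter, 330 mm (x) by 170 mm (y), 3 mm thick; origin under its centre. The wrench lies along it, ring towards its +x.
- bowl: Grey enamel bowl, loose, 110 mm across, 45 mm high, origin under its centre. Bystander.
- loupe: Tortoiseshell loupe, loose, standing, 42 mm across, 36 mm high, origin under its centre. Bystander.
- escutcheon: Brass door escutcheon, loose, lying flat, 90 mm (x) by 36 mm (y), 8 mm high, origin under its centre. Bystander.

How it is judged:
By the outcome, as a careful person would: the job done as asked, in the order asked, and still so for the second after the job is handed in, with the robot touching nothing.
It also fails if it takes over 59 s, if anything falls off the work surface, if the arm or the gripper's body presses on something with over 40 N, if the wrist force passes 120 N, or if a joint passes its speed limit or range.

## Working session

There is one attempt and no reset: what is moved stays moved. The work goes in short steps, Python scripts to look and compute and a tool call to move; the robot and the scene stay as the last step left them, time stands still between calls to the robot, and variables do not carry over. Pictures are saved under pics/ and viewed, about 8 in all and at most 12, crops included, and the job is handed in when it is done.

Besides the shell and the picture viewer there is one more tool, called after ">>>" in YAML: its name, and indented under it one key for each argument. apply_moves: Moves the arm, as the interface text tells. Its arguments: {"type":"object","properties":{"increments":{"type":"array","items":{"type":"object","properties":{"claw":{"type":"number"},"travel":{"type":"array","items":{"type":"number"}},"rotation":{"type":"array","items":{"type":"number"}}}}},"grip_force":{"type":"number"}},"required":["increments"]}

```bash
ls; mkdir -p pics
python3 - <<'E'
from station import manip,get_image,camera_model
import cv2
print(manip.get_obs(), manip.pinch_z)
for n in ("scene","top"):
    cv2.imwrite(f"pics/{n}0.png",get_image(n)[:,:,::-1]); print(n,camera_model(n))
print(camera_model("wrist"))
E
```

```text
pics
{'time': 0.0, 'qpos': array([ 1.16999398e+00,  8.74737817e-02,  1.75115635e-01,  1.65981585e+00,
       -1.82750791e-05,  1.57080411e+00]), 'dq': array([ 0.00029928, -0.00114194, -0.00062865, -0.00077215, -0.00055006,
        0.00041672]), 'tau': array([ 1.90382554e-03, -5.20388746e+01,  4.64801753e+01,  1.65773788e-02,
        1.09615430e-04, -5.07591878e-06]), 'tcp_pos': array([0.21449702, 0.50618708, 0.23056605]), 'tcp_rot': array([3.14157437e+00, 1.37767252e-03, 1.16998620e+00]), 'ft_force': array([-0.66161751, -0.16636157,  0.08179356]), 'torque': array([ 0.00287512, -0.03744152,  0.00806829]), 'width': 0.08537289876494533} 0.0187
scene {'camera_matrix': array([[404.84198042,   0.        , 278.58763143],
       [  0.        , 404.84198042, 214.4765784 ],
       [  0.        ,   0.        ,   1.        ]]), 'R': array([[ 0.83472681,  0.55039315,  0.01727817],
       [ 0.36533638, -0.53004706, -0.76523163],
       [-0.41202   ,  0.6450717 , -0.64352313]]), 't': array([-0.51534291, -0.09679318,  1.08523216])}
top {'camera_matrix': array([[422.73495627,   0.        , 278.729689
[... 180 characters left out ...]
 [-9.90374675e-01,  7.01635407e-03, -1.38234488e-01],
       [ 1.38234231e-01, -5.23927434e-04, -9.90399426e-01]]), 't': array([0.04081074, 0.59999631, 0.81870943])}
{'camera_matrix': array([[297.71597876,   0.        , 279.88707107],
       [  0.        , 297.71597876, 214.29181801],
       [  0.        ,   0.        ,   1.        ]]), 'tool_from_camera': array([[ 9.99999028e-01,  4.25189294e-04, -1.32820669e-03,
         1.28507873e-03],
       [-3.90067296e-05,  9.60545043e-01,  2.78124467e-01,
        -7.00870967e-02],
       [ 1.39405789e-03, -2.78124144e-01,  9.60544125e-01,
        -1.42276805e-01],
       [ 0.00000000e+00,  0.00000000e+00,  0.00000000e+00,
         1.00000000e+00]])}
```

View pics/top0.png

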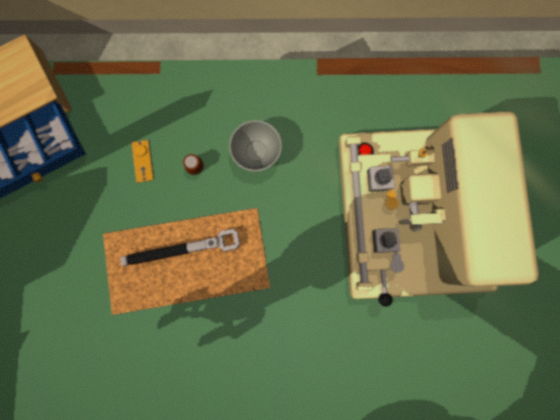

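View pics/scene0.png

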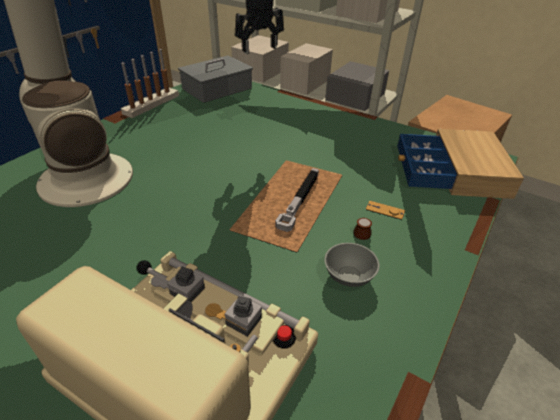

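The top view shows the wrench on the mat (end cap about (124,261), ring about (229,240)). The machine's front faces image left. The blank-vise nut is near (388,240), beside the wheel, and the pattern nut is near (381,178).

```bash
cat > h.py <<'E'
import numpy as np, cv2
from station import manip,get_image,camera_model
from scipy.spatial.transform import Rotation as Ro
def cam(n,o=None):
    m=camera_model(n);K=m["camera_matrix"]
    if n!="wrist": return K,m["R"],m["t"]
    o=o or manip.get_obs(); T=np.eye(4);T[:3,:3]=Ro.from_euler("xyz",o["tcp_rot"]).as_matrix();T[:3,3]=o["tcp_pos"]
    W=np.linalg.inv(T@m["tool_from_camera"]); return K,W[:3,:3],W[:3,3]
def bp(c,px,z):
    K,R,t=c; d=R.T@np.linalg.inv(K)@[px[0],px[1],1]; C=-R.T@t
    return C+d*(z-C[2])/d[2]
def pr(c,X):
    K,R,t=c; p=K@(R@np.asarray(X)+t); return p[:2]/p[2]
E
python3 - <<'E'
from h import *
c=cam("top")
for n,p,z in [("cap",(124,261),.02),("ring",(229,240),.021),("gripfront",(186,247),.029),("nut",(388,240),.122),("pat",(381,178),.122),("bowl",(256,147),.04)]: print(n,bp(c,p,z).round(4))
im=cv2.imread("pics/top0.png")
a=cv2.resize(im[215:285,95:255],None,fx=5,fy=5,interpolation=cv2.INTER_CUBIC)
b=cv2.resize(im[215:265,365:425],None,fx=5,fy=5,interpolation=cv2.INTER_CUBIC)
o=np.zeros((600,800,3),np.uint8);o[:350]=a;o[350:,:300]=b
cv2.imwrite("pics/crop.png",o)
E
```

```text
cap [0.4988 0.3549 0.02  ]
ring [0.5403 0.1397 0.021 ]
gripfront [0.5261 0.2263 0.029 ]
nut [ 0.5314 -0.1624  0.122 ]
pat [ 0.6469 -0.1543  0.122 ]
bowl [0.7322 0.083  0.04  ]
```

View pics/crop.png

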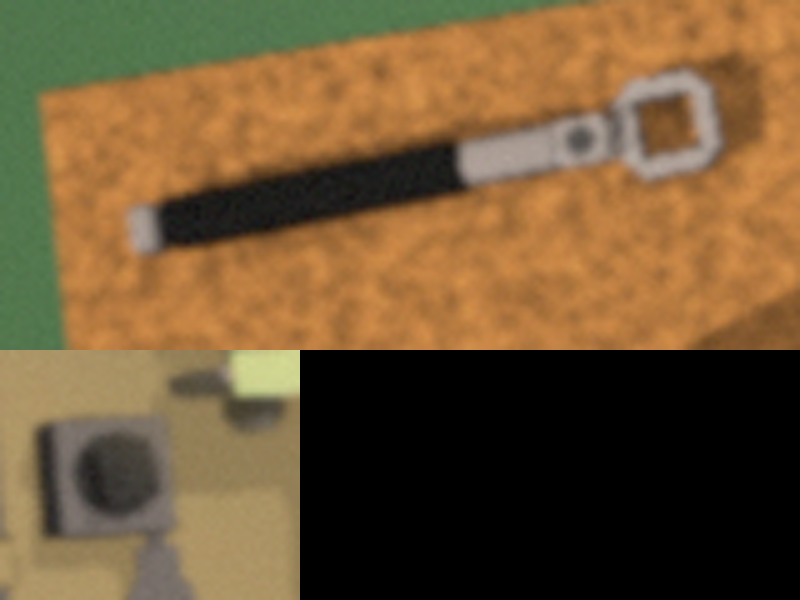

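The crop gives the grip ends at crop (163,223) and (460,163), and the ring centre at (668,124). The nut is too dark to read its angle here, so I'll use the wrist camera for that.

Run:
```python
from h import *
c=cam("top"); f=lambda u,v:(95+u/5-.4,215+v/5-.4)
A=bp(c,f(163,223),.029);B=bp(c,f(460,163),.029);R=bp(c,f(668,124),.021);P=bp(c,f(581,140),.024)
print(A,B,R,P,np.linalg.norm((B-A)[:2]),np.linalg.norm((R-A)[:2]))
d=(R-A)[:2];d/=np.linalg.norm(d);print("ring dir yaw deg",np.degrees(np.arctan2(d[1],d[0])))
for x in (0,20):print(x,R[:2]-d*(.13-x/1000), A[:2]+d*(.08+x/1000))
```

```text
[0.50217167 0.34526989 0.029     ] [0.52564961 0.22509042 0.029     ] [0.54151595 0.14131593 0.021     ] [0.53498531 0.17665634 0.024     ] 0.12245128981963103 0.20771420346198
ring dir yaw deg -79.08132642033837
0 [0.51689194 0.26896254] [0.51732491 0.26671812]
20 [0.52068025 0.2493246 ] [0.52111322 0.24708018]
```

```bash
cat >> h.py <<'E'
def go(p,yaw,roll=180.,pitch=0.,o=None):
    o=o or manip.get_obs(); R=Ro.from_euler("xyz",o["tcp_rot"])
    G=Ro.from_euler("xyz",[roll,pitch,yaw],degrees=True)
    print("travel",(R.inv().apply(np.array(p)-o["tcp_pos"])).round(4).tolist(),"rot",(R.inv()*G).as_rotvec(degrees=True).round(2).tolist())
E
python3 -c "
from h import *
go((.531,-.125,.19),0)"
```

```text
travel [-0.4577, 0.5377, 0.0412] rot [0.04, 0.06, 67.04]
```

>>> apply_moves:
  increments:
    - {"claw": 0, "travel": [-0.458, 0.538, 0.041], "rotation": [0, 0, 67]}
    - {"claw": 0, "travel": [-0.458, 0.538, 0.041], "rotation": [0, 0, 67]}
    - {"claw": 0, "travel": [-0.458, 0.538, 0.041], "rotation": [0, 0, 67]}
    - {"claw": 0, "travel": [-0.458, 0.538, 0.041], "rotation": [0, 0, 67]}
    - {"claw": 0, "travel": [-0.458, 0.538, 0.041], "rotation": [0, 0, 67]}
    - {"claw": 0, "travel": [-0.458, 0.538, 0.041], "rotation": [0, 0, 67]}
    - {"claw": 0, "travel": [-0.458, 0.538, 0.041], "rotation": [0, 0, 67]}
    - {"claw": 0, "travel": [-0.458, 0.538, 0.041], "rotation": [0, 0, 67]}
    - {"claw": 0, "travel": [-0.458, 0.538, 0.041], "rotation": [0, 0, 67]}
    - {"claw": 0, "travel": [-0.458, 0.538, 0.041], "rotation": [0, 0, 67]}

```text
time: 0.93
tcp_pos: [0.4012, 0.1325, 0.2069]
tcp_rot: [3.141, 0.0, -0.006]
ft_force: [1.5, 1.2, -0.0]
width: 0.0856
```

```bash
python3 -c "
from h import *
go((.531,-.125,.19),0)"
```

```text
travel [0.1315, 0.2566, 0.0172] rot [0.06, 0.01, -0.37]
```

>>> apply_moves:
  increments:
    - {"claw": 0, "travel": [0.132, 0.257, 0.017]}
    - {"claw": 0, "travel": [0.132, 0.257, 0.017]}
    - {"claw": 0, "travel": [0.132, 0.257, 0.017]}
    - {"claw": 0, "travel": [0.132, 0.257, 0.017]}
    - {"claw": 0, "travel": [0.132, 0.257, 0.017]}
    - {"claw": 0, "travel": [0.132, 0.257, 0.017]}
    - {"claw": 0, "travel": [0.132, 0.257, 0.017]}
    - {"claw": 0, "travel": [0.132, 0.257, 0.017]}
    - {"claw": 0, "travel": [0.132, 0.257, 0.017]}
    - {"claw": 0, "travel": [0.132, 0.257, 0.017]}

```text
validation failed for argument at $.in...
```

Run:
```python
from h import *
o=manip.get_obs();print(o["tcp_pos"],o["tcp_rot"]);np.save("o_nut.npy",o,allow_pickle=True)
im=get_image("wrist")[:,:,::-1];cv2.imwrite("pics/w1.png",im)
u,v=pr(cam("wrist",o),(.531,-.162,.122)).astype(int);print(u,v)
c=im[v-60:v+60,u-80:u+80];cv2.imwrite("pics/w1c.png",cv2.resize(cv2.convertScaleAbs(c,alpha=1.8),None,fx=5,fy=5,interpolation=cv2.INTER_CUBIC));
```

```text
[0.40116273 0.13249606 0.20693671] [ 3.14056409e+00  2.55847364e-04 -6.44869447e-03]
401 481Traceback (most recent call last):
  File "<stdin>", line 5, in <module>
cv2.error: OpenCV(4.12.0) /io/opencv/modules/imgproc/src/resize.cpp:4208: error: (-215:Assertion failed) !ssize.empty() in function 'resize'
```

The move was refused because the rotation field was missing. I'll include it from now on.

>>> apply_moves:
  increments:
    - {"claw": 0, "travel": [0.132, 0.257, 0.017], "rotation": [0, 0, 0]}
    - {"claw": 0, "travel": [0.132, 0.257, 0.017], "rotation": [0, 0, 0]}
    - {"claw": 0, "travel": [0.132, 0.257, 0.017], "rotation": [0, 0, 0]}
    - {"claw": 0, "travel": [0.132, 0.257, 0.017], "rotation": [0, 0, 0]}
    - {"claw": 0, "travel": [0.132, 0.257, 0.017], "rotation": [0, 0, 0]}
    - {"claw": 0, "travel": [0.132, 0.257, 0.017], "rotation": [0, 0, 0]}
    - {"claw": 0, "travel": [0.132, 0.257, 0.017], "rotation": [0, 0, 0]}
    - {"claw": 0, "travel": [0.132, 0.257, 0.017], "rotation": [0, 0, 0]}
    - {"claw": 0, "travel": [0.132, 0.257, 0.017], "rotation": [0, 0, 0]}
    - {"claw": 0, "travel": [0.132, 0.257, 0.017], "rotation": [0, 0, 0]}

```text
time: 1.82
tcp_pos: [0.5324, -0.1315, 0.1897]
tcp_rot: [3.138, 0.001, -0.012]
ft_force: [0.5, 0.1, 0.7]
width: 0.0856
```

```bash
cat > shot.py <<'E'
from h import *; import sys,pickle
# shot.py name X Y Z : save wrist picture + state, and a 5x crop round a world point
n=sys.argv[1];X=list(map(float,sys.argv[2:5]));o=manip.get_obs();im=np.ascontiguousarray(get_image("wrist")[:,:,::-1])
print(o["tcp_pos"],o["tcp_rot"],o["dq"].round(3));pickle.dump(o,open(n+".pkl","wb"));cv2.imwrite(f"pics/{n}.png",im)
u,v=pr(cam("wrist",o),X);u0=int(np.clip(u-80,0,400));v0=int(np.clip(v-60,0,300));print("crop origin",u0,v0)
c=im[v0:v0+120,u0:u0+160];cv2.imwrite(f"pics/{n}c.png",cv2.resize(cv2.convertScaleAbs(c,alpha=1.8),None,fx=5,fy=5,interpolation=cv2.INTER_CUBIC))
E
python3 shot.py w1 .531 -.162 .122
```

```text
[ 0.53236441 -0.13152912  0.18969917] [ 3.13842917e+00  1.33095355e-03 -1.21253424e-02] [ 0.028 -0.028 -0.011  0.003  0.001  0.002]
crop origin 197 204
```

View pics/w1c.png

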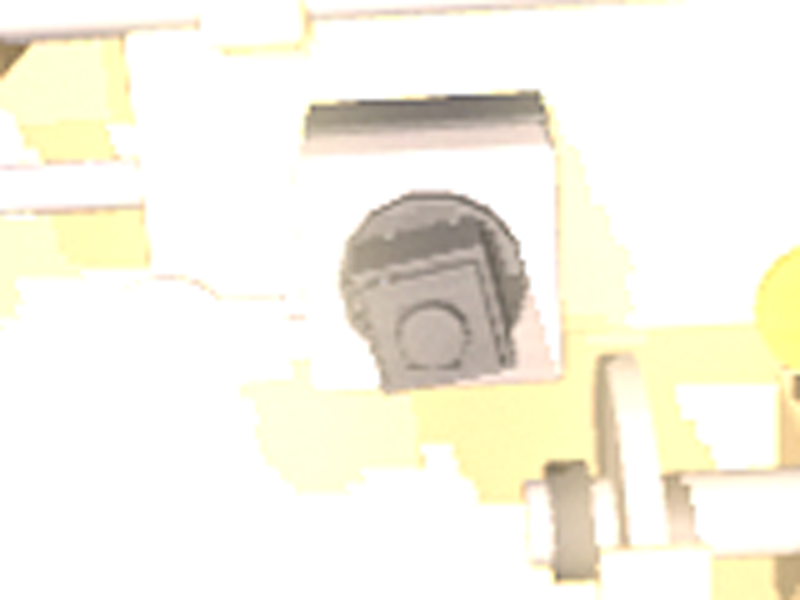

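The crop shows the blank nut, beside the wheel, clearly. The stud top is at crop (433,333). The top face's corners are about (362,287), (480,258), (505,368) and (385,392), so the square is turned about 12–13° anticlockwise.

Run:
```python
from h import *; import pickle
c=cam("wrist",pickle.load(open("w1.pkl","rb"))); f=lambda u,v:(197+u/5-.4,204+v/5-.4)
print("stud",bp(c,f(433,333),.124))
q=[(365,285),(478,258),(505,368),(385,392)]
Q=[bp(c,f(*p),.1215) for p in q]
for i in range(4):
    d=Q[(i+1)%4]-Q[i];print(Q[i].round(4),np.linalg.norm(d).round(4),np.degrees(np.arctan2(d[1],d[0])).round(1))
print(np.mean(Q,0))
print("flange",bp(c,f(342,275),.103),bp(c,f(527,275),.103), bp(c,f(430,192),.103))
go((.5209,.248,.10),10.9)
```

```text
stud [ 0.53525633 -0.16554191  0.124     ]
[ 0.5249 -0.1585  0.1215] 0.018 13.9
[ 0.5423 -0.1542  0.1215] 0.0193 -77.3
[ 0.5465 -0.173   0.1215] 0.0193 -168.1
[ 0.5276 -0.177   0.1215] 0.0187 98.5
[ 0.53531367 -0.16568397  0.1215    ]
flange [ 0.52021241 -0.16535856  0.103     ] [ 0.55119652 -0.16571525  0.103     ] [ 0.53509387 -0.15063108  0.103     ]
travel [-0.0155, -0.379, 0.0889] rot [0.19, 0.05, -11.53]
```

>>> apply_moves:
  increments:
    - {"claw": 0, "travel": [-0.0155, -0.379, 0.089], "rotation": [0, 0, -11.5]}
    - {"claw": 0, "travel": [-0.0155, -0.379, 0.089], "rotation": [0, 0, -11.5]}
    - {"claw": 0, "travel": [-0.0155, -0.379, 0.089], "rotation": [0, 0, -11.5]}
    - {"claw": 0, "travel": [-0.0155, -0.379, 0.089], "rotation": [0, 0, -11.5]}
    - {"claw": 0, "travel": [-0.0155, -0.379, 0.089], "rotation": [0, 0, -11.5]}
    - {"claw": 0, "travel": [-0.0155, -0.379, 0.089], "rotation": [0, 0, -11.5]}
    - {"claw": 0, "travel": [-0.0155, -0.379, 0.089], "rotation": [0, 0, -11.5]}
    - {"claw": 0, "travel": [-0.0155, -0.379, 0.089], "rotation": [0, 0, -11.5]}
    - {"claw": 0, "travel": [-0.0155, -0.379, 0.089], "rotation": [0, 0, -11.5]}
    - {"claw": 0, "travel": [-0.0155, -0.379, 0.089], "rotation": [0, 0, -11.5]}

```text
time: 2.7
tcp_pos: [0.5184, 0.2534, 0.099]
tcp_rot: [3.139, 0.002, 0.195]
ft_force: [-0.2, 0.9, -0.1]
width: 0.0854
```

>>> apply_moves:
  increments:
    - {"claw": 60, "travel": [0, 0, 0], "rotation": [0, 0, 0]}
    - {"claw": 60, "travel": [0, 0, 0], "rotation": [0, 0, 0]}

```text
time: 2.87
tcp_pos: [0.5169, 0.2551, 0.0992]
tcp_rot: [3.14, 0.002, 0.199]
ft_force: [-0.3, -0.6, 0.3]
width: 0.0657
```

```bash
python3 shot.py w2 .525 .23 .02; python3 -c "
from h import *
o=manip.get_obs();print(o['width'],o['ft_force'])"
```

```text
[0.51687571 0.25512229 0.0991873 ] [3.13951346e+00 2.14907580e-03 1.99192760e-01] [-0.054 -0.016  0.002  0.007 -0.012 -0.015]
crop origin 202 193
0.06524776151410007 [ 0.33030968 -0.91956131  0.07934018]
```

View pics/w2.png

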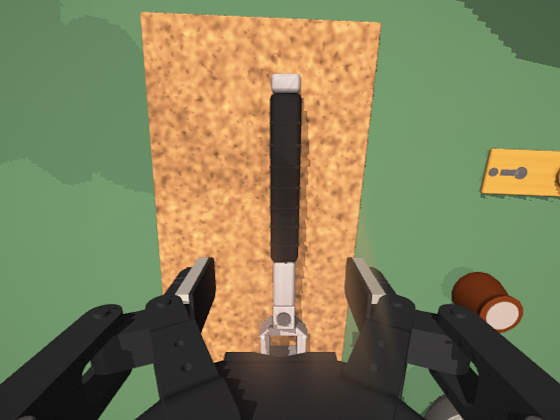

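The wrist view shows the grip centre line from (286,94) to (285,262), the pin at (284,319) and the ring near (284,343). The gripper body hides the ring on this side, so I'll turn the tool 180° to put the camera on the ring side.

Run:
```python
from h import *; import pickle
o=pickle.load(open("w2.pkl","rb"));c=cam("wrist",o)
A=bp(c,(286,94),.029);B=bp(c,(285,262),.029);P=bp(c,(284,319),.026);R=bp(c,(284,343),.021)
print(A,B,P,R,np.linalg.norm((B-A)[:2]))
d=(P-A)[:2];d/=np.linalg.norm(d);print(np.degrees(np.arctan2(d[1],d[0])),"x20:",A[:2]+.1*d,P[:2]-.075*d,B[:2]-.025*d)
print(o["qpos"])
```

```text
[0.50330889 0.34698816 0.029     ] [0.5273878 0.2273498 0.029    ] [0.53750278 0.17453349 0.026     ] [0.54324476 0.14692289 0.021     ] 0.12203742440160617
-78.78499138232276 x20: [0.52275802 0.24889774] [0.52291593 0.2481013 ] [0.52252552 0.2518724 ]
[ 4.59223031e-01  1.42439989e-01 -1.82252799e-02  1.41274247e+00
 -1.45675018e-03  1.83082627e+00]
```

>>> apply_moves:
  increments:
    - {"claw": 60, "travel": [0, 0, 0], "rotation": [0, 0, -90]}
    - {"claw": 60, "travel": [0, 0, 0], "rotation": [0, 0, -90]}
    - {"claw": 60, "travel": [0, 0, 0], "rotation": [0, 0, -90]}
    - {"claw": 60, "travel": [0, 0, 0], "rotation": [0, 0, -90]}
    - {"claw": 60, "travel": [0, 0, 0], "rotation": [0, 0, -90]}
    - {"claw": 60, "travel": [0, 0, 0], "rotation": [0, 0, -90]}
    - {"claw": 60, "travel": [0, 0, 0], "rotation": [0, 0, -90]}
    - {"claw": 60, "travel": [0, 0, 0], "rotation": [0, 0, -90]}
    - {"claw": 60, "travel": [0, 0, 0], "rotation": [0, 0, -90]}
    - {"claw": 60, "travel": [0, 0, 0], "rotation": [0, 0, -90]}

```text
time: 3.75
tcp_pos: [0.5179, 0.2522, 0.1007]
tcp_rot: [3.141, 0.002, 1.449]
ft_force: [0.0, -0.2, 0.1]
width: 0.0651
```

>>> apply_moves:
  increments:
    - {"claw": 60, "travel": [0, 0, 0], "rotation": [0, 0, -90]}
    - {"claw": 60, "travel": [0, 0, 0], "rotation": [0, 0, -90]}
    - {"claw": 60, "travel": [0, 0, 0], "rotation": [0, 0, -90]}
    - {"claw": 60, "travel": [0, 0, 0], "rotation": [0, 0, -90]}
    - {"claw": 60, "travel": [0, 0, 0], "rotation": [0, 0, -90]}
    - {"claw": 60, "travel": [0, 0, 0], "rotation": [0, 0, -90]}
    - {"claw": 60, "travel": [0, 0, 0], "rotation": [0, 0, -90]}
    - {"claw": 60, "travel": [0, 0, 0], "rotation": [0, 0, -90]}
    - {"claw": 60, "travel": [0, 0, 0], "rotation": [0, 0, -90]}
    - {"claw": 60, "travel": [0, 0, 0], "rotation": [0, 0, -90]}

```text
time: 4.58
tcp_pos: [0.5182, 0.2505, 0.1018]
tcp_rot: [-3.14, 0.002, 2.699]
ft_force: [-0.5, 0.4, 0.1]
width: 0.0654
```

```bash
python3 -c "
from h import *
go((.522,.249,.05),191.2);print(manip.get_obs()['qpos'])"
```

```text
travel [-0.0039, 0.0003, 0.0518] rot [-0.12, 0.08, -36.54]
[ 0.45145657  0.13733691 -0.01887801  1.41459351 -0.0024861  -0.67709121]
```

>>> apply_moves:
  increments:
    - {"claw": 60, "travel": [-0.004, 0, 0.02], "rotation": [0, 0, -36.5]}
    - {"claw": 60, "travel": [-0.004, 0, 0.03], "rotation": [0, 0, -36.5]}
    - {"claw": 60, "travel": [-0.004, 0, 0.052], "rotation": [0, 0, -36.5]}
    - {"claw": 60, "travel": [-0.004, 0, 0.052], "rotation": [0, 0, -36.5]}
    - {"claw": 60, "travel": [-0.004, 0, 0.052], "rotation": [0, 0, -36.5]}
    - {"claw": 60, "travel": [-0.004, 0, 0.052], "rotation": [0, 0, -36.5]}
    - {"claw": 60, "travel": [-0.004, 0, 0.052], "rotation": [0, 0, -36.5]}
    - {"claw": 60, "travel": [-0.004, 0, 0.052], "rotation": [0, 0, -36.5]}

```text
time: 5.25
tcp_pos: [0.5223, 0.248, 0.0506]
tcp_rot: [-3.139, 0.002, -2.952]
ft_force: [0.7, 0.3, 0.4]
width: 0.0654
```

```bash
python3 -c "
from h import *
go((.522,.249,.0065),191.2)"; python3 shot.py w3 .525 .23 .02
```

```text
travel [0.0002, 0.0012, 0.0441] rot [-0.13, 0.1, -0.32]
[0.52233608 0.24795919 0.05062907] [-3.13940184e+00  1.79112239e-03 -2.95173601e+00] [ 0.008  0.006  0.003 -0.001  0.001 -0.002]
crop origin 202 157
```

View pics/w3.png

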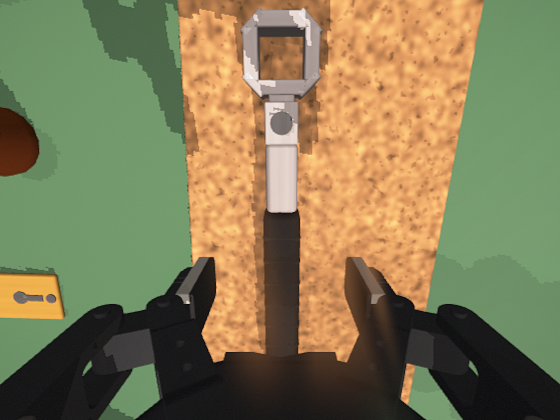

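The ring, pin (282,123) and handle are all visible and lined up with the jaws. I'll grip 10 mm nearer the ring so it stays in view.

>>> apply_moves:
  increments:
    - {"claw": 60, "travel": [0, -0.009, 0.02], "rotation": [-0.1, 0.1, -0.2]}
    - {"claw": 60, "travel": [0, -0.009, 0.035], "rotation": [-0.1, 0.1, -0.2]}
    - {"claw": 60, "travel": [0, -0.009, 0.044], "rotation": [-0.1, 0.1, -0.2]}
    - {"claw": 60, "travel": [0, -0.009, 0.044], "rotation": [-0.1, 0.1, -0.2]}
    - {"claw": 255, "travel": [0, -0.009, 0.044], "rotation": [-0.1, 0.1, -0.2]}
    - {"claw": 255, "travel": [0, -0.009, 0.044], "rotation": [-0.1, 0.1, -0.2]}
    - {"claw": 255, "travel": [0, -0.009, 0.044], "rotation": [-0.1, 0.1, -0.2]}
    - {"claw": 255, "travel": [0, -0.009, 0.044], "rotation": [-0.1, 0.1, -0.2]}
    - {"claw": 255, "travel": [0, -0.009, 0.044], "rotation": [-0.1, 0.1, -0.2]}
    - {"claw": 255, "travel": [0, -0.009, 0.044], "rotation": [-0.1, 0.1, -0.2]}
  grip_force: 90

```text
time: 6.13
tcp_pos: [0.5245, 0.2396, 0.0079]
tcp_rot: [3.141, 0.001, -2.947]
ft_force: [-2.3, 0.0, 6.4]
width: 0.0203
```

>>> apply_moves:
  increments:
    - {"claw": 255, "travel": [0, 0, 0], "rotation": [0, 0, 0]}
    - {"claw": 255, "travel": [0, 0, -0.02], "rotation": [0, 0, 0]}
    - {"claw": 255, "travel": [0, 0, -0.05], "rotation": [0, 0, 0]}
    - {"claw": 255, "travel": [0, 0, -0.08], "rotation": [0, 0, 0]}
    - {"claw": 255, "travel": [0, 0, -0.11], "rotation": [0, 0, 0]}
    - {"claw": 255, "travel": [0, 0, -0.135], "rotation": [0, 0, 0]}
    - {"claw": 255, "travel": [0, 0, -0.15], "rotation": [0, 0, 0]}
    - {"claw": 255, "travel": [0, 0, -0.15], "rotation": [0, 0, 0]}
    - {"claw": 255, "travel": [0, 0, -0.15], "rotation": [0, 0, 0]}

```text
time: 6.88
tcp_pos: [0.5245, 0.2397, 0.1577]
tcp_rot: [3.141, 0.002, -2.947]
ft_force: [-0.0, 0.2, -6.0]
width: 0.0199
```

```bash
python3 shot.py w4 .545 .14 .15; python3 -c "
from h import *
print(manip.get_obs()['width'])"
```

```text
[0.52449859 0.23967949 0.15772712] [ 3.14144461e+00  1.95528337e-03 -2.94745684e+00] [-0.002  0.018 -0.044 -0.01  -0.002 -0.001]
crop origin 200 0
0.020385407209569845
```

View pics/w4.png

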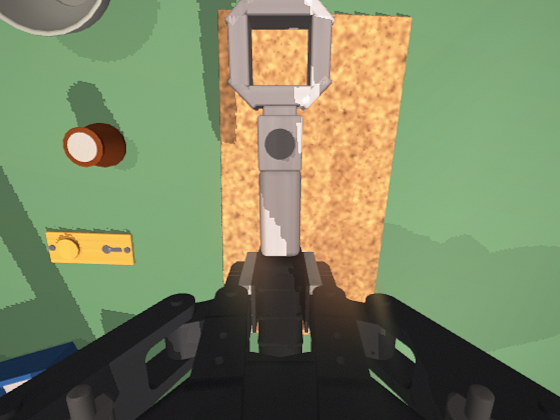

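The wrench is held straight. The ring's hole spans u 249–311 and v 15–86, and the pin is at (280,143).

Run:
```python
from h import *
m=camera_model("wrist");K=m["camera_matrix"];T=m["tool_from_camera"]
def tp(px,z):
    d=T[:3,:3]@np.linalg.inv(K)@[px[0],px[1],1];return T[:3,3]+d*(z-T[2,3])/d[2]
for n,p in [("far",(280,15)),("near",(280,86)),("L",(249,50)),("R",(311,50)),("pin",(280,143)),("ringnear",(280,106)),("gripend",(280,254))]: print(n,tp(p,-.0131).round(4),tp(p,-.0210).round(4))
```

```text
far [-0.0009 -0.111  -0.0131] [-0.0009 -0.1085 -0.021 ]
near [-0.0009 -0.0861 -0.0131] [-0.0009 -0.0851 -0.021 ]
L [-0.013  -0.0991 -0.0131] [-0.0123 -0.0973 -0.021 ]
R [ 0.0111 -0.0991 -0.0131] [ 0.0104 -0.0973 -0.021 ]
pin [-0.0009 -0.0638 -0.0131] [-0.0009 -0.0642 -0.021 ]
ringnear [-0.0009 -0.0785 -0.0131] [-0.0009 -0.078  -0.021 ]
gripend [-0.0009 -0.0131 -0.0131] [-0.0009 -0.0165 -0.021 ]
```

```bash
python3 -c "
from h import *
go((.5142,-.0693,.146),191.8)"
```

```text
travel [0.0691, -0.3011, 0.0106] rot [-0.02, -0.01, -0.68]
```

>>> apply_moves:
  increments:
    - {"claw": 255, "travel": [0.007, -0.03, 0.001], "rotation": [0, 0, -0.7]}
    - {"claw": 255, "travel": [0.016, -0.07, 0.002], "rotation": [0, 0, -0.7]}
    - {"claw": 255, "travel": [0.025, -0.11, 0.004], "rotation": [0, 0, -0.7]}
    - {"claw": 255, "travel": [0.034, -0.15, 0.005], "rotation": [0, 0, -0.7]}
    - {"claw": 255, "travel": [0.044, -0.19, 0.006], "rotation": [0, 0, -0.7]}
    - {"claw": 255, "travel": [0.053, -0.23, 0.008], "rotation": [0, 0, -0.7]}
    - {"claw": 255, "travel": [0.062, -0.27, 0.009], "rotation": [0, 0, -0.7]}
    - {"claw": 255, "travel": [0.069, -0.301, 0.0105], "rotation": [0, 0, -0.7]}
    - {"claw": 255, "travel": [0.069, -0.301, 0.0105], "rotation": [0, 0, -0.7]}
    - {"claw": 255, "travel": [0.069, -0.301, 0.0105], "rotation": [0, 0, -0.7]}

```text
time: 7.77
tcp_pos: [0.5132, -0.0708, 0.1438]
tcp_rot: [3.141, -0.003, -2.939]
ft_force: [0.0, 0.5, -4.8]
width: 0.0198
```

>>> apply_moves:
  increments:
    - {"claw": 255, "travel": [0, 0, 0], "rotation": [0, 0, 0]}
    - {"claw": 255, "travel": [0, 0, 0], "rotation": [0, 0, 0]}

```text
time: 7.93
tcp_pos: [0.5126, -0.0702, 0.1424]
tcp_rot: [3.14, -0.005, -2.938]
ft_force: [-0.8, 0.1, -5.0]
width: 0.0198
```

```bash
python3 shot.py w5 .5353 -.1656 .15; python3 -c "
from h import *
go((.5142,-.0693,.146),191.8)"
```

```text
[ 0.51259863 -0.07015824  0.14236631] [ 3.13996781 -0.00543768 -2.93808769] [ 0.014 -0.003  0.01   0.004  0.001 -0.003]
crop origin 195 0
travel [-0.0014, 0.0004, -0.0032] rot [0.08, -0.27, -0.11]
```

View pics/w5c.png

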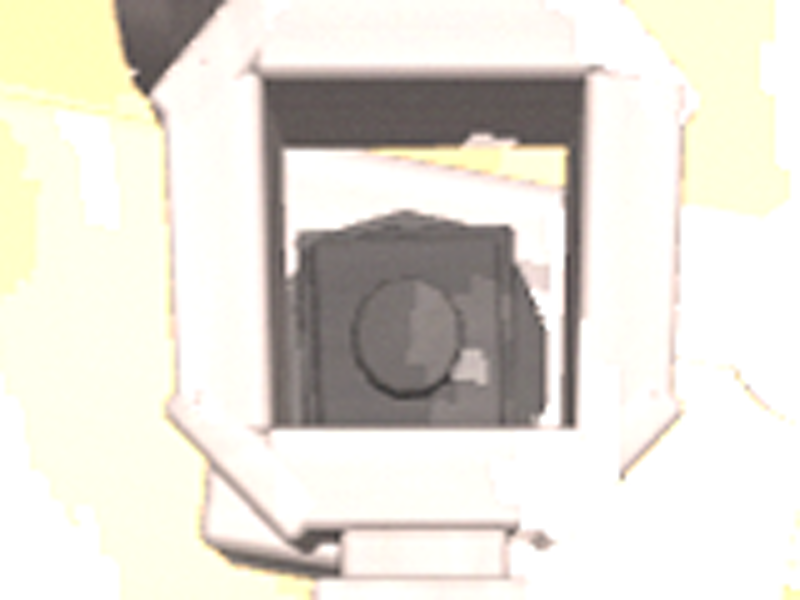

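The nut shows through the ring and is square to it. The stud is at crop (408,338) and the hole's top rim spans (265–590, 75–430). A small shift is needed.

```bash
cat > al.py <<'E'
from h import *; import pickle
o=pickle.load(open("w5.pkl","rb"));c=cam("wrist",o);f=lambda u,v:(195+u/5-.4,v/5-.4)
R=Ro.from_euler("xyz",o["tcp_rot"])
zt=o["tcp_pos"][2]+.0131+R.apply([0,-.0986,0])[2]; print("ring top z",zt)
q=[(265,75),(592,75),(580,430),(270,430)]
r=np.mean([bp(c,f(*p),zt) for p in q],0);b1=bp(c,f(283,147),zt-.018);b2=bp(c,f(567,147),zt-.018)
s=bp(c,f(408,338),.124);sq=[bp(c,f(*p),.1215) for p in [(316,240),(502,235)]]
print("ring",r,"bottom far edge",b1,b2,"stud",s,"sq",sq)
print("delta in tool",R.inv().apply(s-r),np.degrees(np.arctan2(*(sq[1]-sq[0])[[1,0]])),np.degrees(np.arctan2(*(b2-b1)[[1,0]])))
E
python3 al.py
```

```text
ring top z 0.15530610169718495
ring [ 0.53356696 -0.16663015  0.1553061 ] bottom far edge [ 0.54831023 -0.17654575  0.1373061 ] [ 0.52404923 -0.18159373  0.1373061 ] stud [ 0.53517627 -0.16621384  0.124     ] sq [array([ 0.54585657, -0.17339873,  0.1215    ]), array([ 0.52808378, -0.17754022,  0.1215    ])]
delta in tool [-1.83045138e-03  3.16268101e-05  3.12967037e-02] -166.88278053582195 -168.24618177865366
```

>>> apply_moves:
  increments:
    - {"claw": 255, "travel": [0, 0, 0], "rotation": [0.1, -0.27, -1]}
    - {"claw": 255, "travel": [0, 0, 0.003], "rotation": [0.1, -0.27, -1]}
    - {"claw": 255, "travel": [0, 0, 0.007], "rotation": [0.1, -0.27, -1]}
    - {"claw": 255, "travel": [0, 0, 0.01], "rotation": [0.1, -0.27, -1]}
    - {"claw": 255, "travel": [0, 0, 0.013], "rotation": [0.1, -0.27, -1]}
    - {"claw": 255, "travel": [0, 0, 0.015], "rotation": [0.1, -0.27, -1]}
    - {"claw": 255, "travel": [0, 0, 0.017], "rotation": [0.1, -0.27, -1]}
    - {"claw": 255, "travel": [0, 0, 0.017], "rotation": [0.1, -0.27, -1]}

```text
time: 8.65
tcp_pos: [0.5126, -0.0699, 0.1253]
tcp_rot: [3.142, -0.001, -2.92]
ft_force: [0.4, -0.2, -5.4]
width: 0.0202
```

```bash
cat > st.py <<'E'
from h import *
o=manip.get_obs();R=Ro.from_euler("xyz",o["tcp_rot"]);N=np.array([.5352,-.1662])
ring=o["tcp_pos"]+R.apply([-.0009,-.0986,.0049])
d=o["tcp_pos"][:2]-N; F=o["ft_force"]
print("t",o["time"].round(2),"tcp",o["tcp_pos"].round(4),"rpy",o["tcp_rot"].round(4),"ring",ring.round(4),"F",F.round(1),"M",o["torque"].round(2),"tauN",round(float(d[0]*F[1]-d[1]*F[0]+o["torque"][2]),2),"tauN_noM",round(float(d[0]*F[1]-d[1]*F[0]),2))
E
python3 st.py
```

```text
Traceback (most recent call last):
  File "st.py", line 5, in <module>
    print("t",o["time"].round(2),"tcp",o["tcp_pos"].round(4),"rpy",o["tcp_rot"].round(4),"ring",ring.round(4),"F",F.round(1),"M",o["torque"].round(2),"tauN",round(float(d[0]*F[1]-d[1]*F[0]+o["torque"][2]),2),"tauN_noM",round(float(d[0]*F[1]-d[1]*F[0]),2))
              ^^^^^^^^^^^^^^^
AttributeError: 'float' object has no attribute 'round'
```

>>> apply_moves:
  increments:
    - {"claw": 255, "travel": [0, 0, 0.003], "rotation": [0, 0, 0]}
    - {"claw": 255, "travel": [0, 0, 0.006], "rotation": [0, 0, 0]}
    - {"claw": 255, "travel": [0, 0, 0.009], "rotation": [0, 0, 0]}
    - {"claw": 255, "travel": [0, 0, 0.009], "rotation": [0, 0, 0]}

```text
time: 8.98
tcp_pos: [0.5122, -0.0699, 0.1154]
tcp_rot: [3.141, -0.002, -2.92]
ft_force: [0.3, 0.3, -4.8]
width: 0.0202
```

```bash
sed -i 's/o\["time"\].round(2)/o["time"]/' st.py; python3 st.py
```

```text
t 8.9833 tcp [ 0.5122 -0.0699  0.1154] rpy [ 3.1413e+00 -1.6000e-03 -2.9201e+00] ring [ 0.5348 -0.1659  0.1105] F [ 0.3  0.3 -4.8] M [ 0.01 -0.01 -0.03] tauN -0.06 tauN_noM -0.04
```

Engaged past the step without contact. Now the rest of the way down, gently.

>>> apply_moves:
  increments:
    - {"claw": 255, "travel": [0, 0, 0.002], "rotation": [0, 0, 0]}
    - {"claw": 255, "travel": [0, 0, 0.004], "rotation": [0, 0, 0]}
    - {"claw": 255, "travel": [0, 0, 0.0055], "rotation": [0, 0, 0]}
    - {"claw": 255, "travel": [0, 0, 0.0055], "rotation": [0, 0, 0]}

```text
time: 9.32
tcp_pos: [0.5122, -0.0699, 0.1098]
tcp_rot: [3.141, -0.002, -2.92]
ft_force: [-0.8, -0.2, -3.7]
width: 0.0202
```

```bash
python3 st.py
```

```text
t 9.3167 tcp [ 0.5122 -0.0699  0.1098] rpy [ 3.1413e+00 -1.7000e-03 -2.9201e+00] ring [ 0.5347 -0.1659  0.1049] F [-0.8 -0.2 -3.7] M [-0.13  0.01 -0.  ] tauN 0.08 tauN_noM 0.08
```

>>> apply_moves:
  increments:
    - {"claw": 255, "travel": [0, 0, 0.001], "rotation": [0, 0, 0]}
    - {"claw": 255, "travel": [0, 0, 0.001], "rotation": [0, 0, 0]}

```text
time: 9.48
tcp_pos: [0.5124, -0.0699, 0.1091]
tcp_rot: [-3.142, -0.001, -2.92]
ft_force: [-0.8, 0.7, -0.5]
width: 0.0201
```

```bash
python3 st.py
```

```text
t 9.4833 tcp [ 0.5124 -0.0699  0.1091] rpy [-3.1415e+00 -1.1000e-03 -2.9201e+00] ring [ 0.5349 -0.1659  0.1042] F [-0.8  0.7 -0.5] M [-0.24  0.12 -0.08] tauN -0.02 tauN_noM 0.06
```

Seated on the flange. Now I'll swing clockwise about the nut, starting with a safe 12°.

>>> apply_moves:
  increments:
    - {"claw": 255, "travel": [-0.0034, -0.0001, 0], "rotation": [0, 0, 2]}
    - {"claw": 255, "travel": [-0.0069, -0.0002, 0], "rotation": [0, 0, 4]}
    - {"claw": 255, "travel": [-0.0103, -0.0004, 0], "rotation": [0, 0, 6]}
    - {"claw": 255, "travel": [-0.0137, -0.0008, 0], "rotation": [0, 0, 8]}
    - {"claw": 255, "travel": [-0.0171, -0.0013, 0], "rotation": [0, 0, 10]}
    - {"claw": 255, "travel": [-0.0205, -0.002, 0], "rotation": [0, 0, 12]}
    - {"claw": 255, "travel": [-0.0205, -0.002, 0], "rotation": [0, 0, 12]}
  grip_force: 110

```text
time: 10.07
tcp_pos: [0.5332, -0.0676, 0.1093]
tcp_rot: [-3.141, -0.001, -3.131]
ft_force: [-1.9, -1.3, -0.9]
width: 0.0198
```

```bash
python3 st.py
```

```text
t 10.0667 tcp [ 0.5332 -0.0676  0.1093] rpy [-3.1406e+00 -8.0000e-04 -3.1311e+00] ring [ 0.5351 -0.1662  0.1045] F [-1.9 -1.3 -0.9] M [-0.69  0.24  0.04] tauN 0.23 tauN_noM 0.19
```

>>> apply_moves:
  increments:
    - {"claw": 255, "travel": [-0.0034, -0.0001, -0.0004], "rotation": [0, 0, 2]}
    - {"claw": 255, "travel": [-0.0069, -0.0002, -0.0004], "rotation": [0, 0, 4]}
    - {"claw": 255, "travel": [-0.0103, -0.0004, -0.0004], "rotation": [0, 0, 6]}
    - {"claw": 255, "travel": [-0.0137, -0.0008, -0.0004], "rotation": [0, 0, 8]}
    - {"claw": 255, "travel": [-0.0171, -0.0013, -0.0004], "rotation": [0, 0, 10]}
    - {"claw": 255, "travel": [-0.0171, -0.0013, -0.0004], "rotation": [0, 0, 10]}

```text
time: 10.57
tcp_pos: [0.5504, -0.069, 0.1095]
tcp_rot: [-3.14, -0.001, 2.977]
ft_force: [0.1, -1.7, -4.4]
width: 0.02
```

```bash
python3 st.py
```

```text
t 10.5667 tcp [ 0.5504 -0.069   0.1095] rpy [-3.1401e+00 -9.0000e-04  2.9771e+00] ring [ 0.5351 -0.1664  0.1048] F [ 0.1 -1.7 -4.4] M [-0.44  0.18  0.13] tauN 0.09 tauN_noM -0.04
```

>>> apply_moves:
  increments:
    - {"claw": 255, "travel": [-0.0026, 0, 0], "rotation": [0, 0, 1.5]}
    - {"claw": 255, "travel": [-0.0052, -0.0001, 0], "rotation": [0, 0, 3]}
    - {"claw": 255, "travel": [-0.0069, -0.0002, 0], "rotation": [0, 0, 4]}

```text
time: 10.82
tcp_pos: [0.557, -0.0703, 0.1095]
tcp_rot: [-3.14, -0.001, 2.908]
ft_force: [-0.6, -0.5, -2.4]
width: 0.0192
```

```bash
python3 st.py
```

```text
t 10.8167 tcp [ 0.557  -0.0703  0.1095] rpy [-3.1400e+00 -1.1000e-03  2.9079e+00] ring [ 0.535  -0.1664  0.1047] F [-0.6 -0.5 -2.4] M [-0.32  0.2   0.28] tauN 0.33 tauN_noM 0.05
```

>>> apply_moves:
  increments:
    - {"claw": 255, "travel": [-0.0026, 0, 0], "rotation": [0, 0, 1.5]}
    - {"claw": 255, "travel": [-0.0052, -0.0001, 0], "rotation": [0, 0, 3]}
    - {"claw": 255, "travel": [-0.0052, -0.0001, 0], "rotation": [0, 0, 3]}

```text
time: 11.07
tcp_pos: [0.5622, -0.0717, 0.1095]
tcp_rot: [-3.14, -0.001, 2.855]
ft_force: [-1.4, -0.3, -1.5]
width: 0.02
```

```bash
python3 st.py
```

```text
t 11.0667 tcp [ 0.5622 -0.0717  0.1095] rpy [-3.1400e+00 -1.0000e-03  2.8547e+00] ring [ 0.5352 -0.1665  0.1047] F [-1.4 -0.3 -1.5] M [-0.23  0.18  0.14] tauN 0.26 tauN_noM 0.13
```

>>> apply_moves:
  increments:
    - {"claw": 255, "travel": [-0.0026, 0, 0], "rotation": [0, 0, 1.5]}
    - {"claw": 255, "travel": [-0.0052, -0.0001, 0], "rotation": [0, 0, 3]}
    - {"claw": 255, "travel": [-0.0052, -0.0001, 0], "rotation": [0, 0, 3]}

```text
time: 11.32
tcp_pos: [0.5672, -0.0732, 0.1094]
tcp_rot: [-3.14, -0.001, 2.802]
ft_force: [-1.0, -0.3, -3.0]
width: 0.0194
```

```bash
python3 st.py
```

```text
t 11.3167 tcp [ 0.5672 -0.0732  0.1094] rpy [-3.1400e+00 -1.1000e-03  2.8021e+00] ring [ 0.5352 -0.1665  0.1047] F [-1.  -0.3 -3. ] M [-0.23  0.17  0.07] tauN 0.15 tauN_noM 0.08
```

>>> apply_moves:
  increments:
    - {"claw": 255, "travel": [-0.0026, 0, 0], "rotation": [0, 0, 1.5]}
    - {"claw": 255, "travel": [-0.0052, -0.0001, 0], "rotation": [0, 0, 3]}
    - {"claw": 255, "travel": [-0.0052, -0.0001, 0], "rotation": [0, 0, 3]}

```text
time: 11.57
tcp_pos: [0.5721, -0.0751, 0.1094]
tcp_rot: [-3.14, -0.001, 2.75]
ft_force: [-1.3, 0.7, -3.1]
width: 0.0199
```

```bash
python3 st.py
```

```text
t 11.5667 tcp [ 0.5721 -0.0751  0.1094] rpy [-3.1399e+00 -1.1000e-03  2.7500e+00] ring [ 0.5353 -0.1666  0.1047] F [-1.3  0.7 -3.1] M [-0.21  0.25  0.11] tauN 0.25 tauN_noM 0.14
```

>>> apply_moves:
  increments:
    - {"claw": 255, "travel": [-0.0026, 0, 0], "rotation": [0, 0, 1.5]}
    - {"claw": 255, "travel": [-0.0052, -0.0001, 0], "rotation": [0, 0, 3]}
    - {"claw": 255, "travel": [-0.0052, -0.0001, 0], "rotation": [0, 0, 3]}

```text
time: 11.82
tcp_pos: [0.5771, -0.0773, 0.1094]
tcp_rot: [-3.14, -0.001, 2.696]
ft_force: [-1.3, 0.2, -2.4]
width: 0.0198
```

```bash
python3 st.py
```

```text
t 11.8167 tcp [ 0.5771 -0.0773  0.1094] rpy [-3.1399e+00 -1.0000e-03  2.6958e+00] ring [ 0.5354 -0.1666  0.1047] F [-1.3  0.2 -2.4] M [-0.24  0.36  0.11] tauN 0.24 tauN_noM 0.13
```

>>> apply_moves:
  increments:
    - {"claw": 255, "travel": [-0.0026, 0, 0], "rotation": [0, 0, 1.5]}
    - {"claw": 255, "travel": [-0.0052, -0.0001, 0], "rotation": [0, 0, 3]}
    - {"claw": 255, "travel": [-0.0052, -0.0001, 0], "rotation": [0, 0, 3]}

```text
time: 12.07
tcp_pos: [0.5819, -0.0797, 0.1093]
tcp_rot: [-3.14, -0.001, 2.642]
ft_force: [-2.3, 0.6, -1.2]
width: 0.0197
```

```bash
python3 st.py
```

```text
t 12.0667 tcp [ 0.5819 -0.0797  0.1093] rpy [-3.1399e+00 -1.0000e-03  2.6419e+00] ring [ 0.5355 -0.1667  0.1046] F [-2.3  0.6 -1.2] M [-0.09  0.42  0.07] tauN 0.29 tauN_noM 0.23
```

>>> apply_moves:
  increments:
    - {"claw": 255, "travel": [-0.0026, 0, 0], "rotation": [0, 0, 1.5]}
    - {"claw": 255, "travel": [-0.0052, -0.0001, 0], "rotation": [0, 0, 3]}
    - {"claw": 255, "travel": [-0.0052, -0.0001, 0], "rotation": [0, 0, 3]}

```text
time: 12.32
tcp_pos: [0.5863, -0.0822, 0.1092]
tcp_rot: [-3.14, -0.002, 2.588]
ft_force: [-2.7, 0.8, -1.5]
width: 0.0202
```

```bash
python3 st.py
```

```text
t 12.3167 tcp [ 0.5863 -0.0822  0.1092] rpy [-3.1398e+00 -1.8000e-03  2.5885e+00] ring [ 0.5353 -0.1666  0.1045] F [-2.7  0.8 -1.5] M [0.03 0.85 0.33] tauN 0.6 tauN_noM 0.27
```

>>> apply_moves:
  increments:
    - {"claw": 255, "travel": [-0.0026, 0, 0], "rotation": [0, 0, 1.5]}
    - {"claw": 255, "travel": [-0.0052, -0.0001, 0], "rotation": [0, 0, 3]}
    - {"claw": 255, "travel": [-0.0052, -0.0001, 0], "rotation": [0, 0, 3]}

```text
time: 12.57
tcp_pos: [0.5899, -0.0844, 0.109]
tcp_rot: [-3.14, -0.004, 2.537]
ft_force: [-7.1, 3.4, -0.5]
width: 0.0197
```

```bash
python3 st.py
```

```text
t 12.5667 tcp [ 0.5899 -0.0844  0.109 ] rpy [-3.1396 -0.004   2.5365] ring [ 0.5346 -0.1661  0.1043] F [-7.1  3.4 -0.5] M [0.44 1.47 0.89] tauN 1.66 tauN_noM 0.77
```

The nut has come up hard (about 1.4 N·m at the pin). I'll turn on about the pin in small steps and check by camera.

>>> apply_moves:
  increments:
    - {"claw": 255, "travel": [-0.0022, -0.0001, 0], "rotation": [0, 0, 2]}
    - {"claw": 255, "travel": [-0.0045, -0.0002, 0], "rotation": [0, 0, 4]}
    - {"claw": 255, "travel": [-0.0045, -0.0002, 0], "rotation": [0, 0, 4]}

```text
time: 12.82
tcp_pos: [0.5934, -0.0869, 0.1089]
tcp_rot: [-3.139, -0.005, 2.467]
ft_force: [-4.0, 2.9, -1.0]
width: 0.0196
```

```bash
python3 st.py; python3 shot.py w6 .5353 -.1656 .11
```

```text
t 12.8167 tcp [ 0.5934 -0.0869  0.1089] rpy [-3.1393 -0.0045  2.4671] ring [ 0.5325 -0.1645  0.1043] F [-4.   2.9 -1. ] M [0.28 1.01 1.15] tauN 1.63 tauN_noM 0.48
[ 0.59338884 -0.08691641  0.10893756] [-3.13925763 -0.00452174  2.46707811] [ 0.002 -0.004 -0.006  0.     0.002 -0.055]
crop origin 191 0
```

View pics/w6.png

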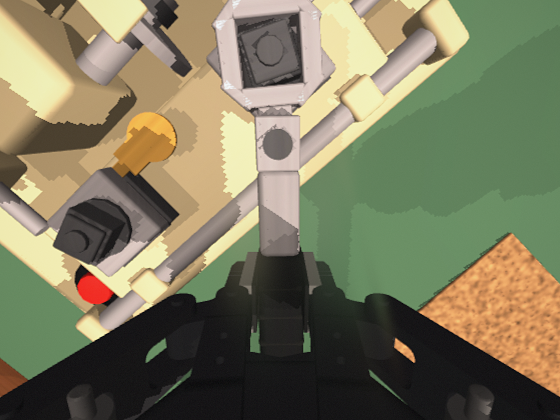

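The ring now sits at a slight angle to the handle, with its centre about 10 px left of before, so the joint has started to break. I'll measure the angle by registering the head and neck against the straight picture w4.

```bash
cat > ang.py <<'E'
# joint angle: register head and neck regions (rectified onto ring-top plane) against straight reference w4
from h import *; import sys
from scipy.optimize import minimize
m=camera_model("wrist");K=m["camera_matrix"];C=np.linalg.inv(m["tool_from_camera"]);S=4000.;z=-.0131
# pixel grid: u=(x+.04)*S, v=(y+.125)*S
H=K@np.column_stack([C[:3,0],C[:3,1],C[:3,2]*z+C[:3,3]])@np.array([[1/S,0,-.04],[0,1/S,-.125],[0,0,1]])
def rect(n):
    g=cv2.warpPerspective(cv2.imread(f"pics/{n}.png",0),np.linalg.inv(H),(320,480)).astype(np.float32)
    g=cv2.GaussianBlur(g,(0,0),2);return cv2.GaussianBlur(np.hypot(cv2.Sobel(g,5,1,0),cv2.Sobel(g,5,0,1)).clip(0,150),(0,0),3)
a,b=rect("w4"),rect(sys.argv[1]); pin=((-.0009+.04)*S,(-.0638+.125)*S)
def fit(box):
    M=np.zeros_like(a,bool);M[box[2]:box[3],box[0]:box[1]]=1
    best=(-1,)
    def sc(p):
        A=cv2.getRotationMatrix2D(pin,p[0],1);A[:,2]+=p[1:]
        w=cv2.warpAffine(b,A,(320,480),flags=cv2.INTER_LINEAR|cv2.WARP_INVERSE_MAP)
        return -np.corrcoef(a[M],w[M])[0,1]
    r=min((minimize(sc,[t,0,0],method="Nelder-Mead",options=dict(initial_simplex=[[t,0,0],[t+2,0,0],[t,6,0],[t,0,6]])) for t in range(-16,17,4)),key=lambda r:r.fun)
    return r.x.round(2),round(-r.fun,3)
h=fit((45,265,0,180));n=fit((110,200,205,440));print("head",h,"handle",n,"joint deg",h[0][0]-n[0][0])
E
python3 ang.py w6; python3 ang.py w4
```

```text
head (array([  0.67, -13.81,  -0.04]), np.float64(0.746)) handle (array([ 0.36, -3.97,  0.56]), np.float64(0.605)) joint deg 0.31000000000000005
head (array([ 0.  , -0.01, -0.01]), np.float64(1.0)) handle (array([-0.  , -0.  , -0.01]), np.float64(1.0)) joint deg 0.0
```

>>> apply_moves:
  increments:
    - {"claw": 255, "travel": [-0.0022, -0.0001, 0], "rotation": [0, 0, 2]}
    - {"claw": 255, "travel": [-0.0045, -0.0002, 0], "rotation": [0, 0, 4]}
    - {"claw": 255, "travel": [-0.0045, -0.0002, 0], "rotation": [0, 0, 4]}

```text
time: 13.12
tcp_pos: [0.5967, -0.0897, 0.109]
tcp_rot: [-3.139, -0.005, 2.4]
ft_force: [-3.2, 2.3, -0.2]
width: 0.0199
```

```bash
python3 st.py; python3 shot.py w7 .5353 -.1656 .11
python3 - <<'E'
import re
s=open("ang.py").read()
i=s.index("h=fit(")
s=s[:i].replace("def fit(box):","def fit(box,sh=None):").replace("A[:,2]+=p[1:]","A[:,2]+=p[1:] if sh is None else sh")+'''n=fit((110,200,205,440));h=fit((45,265,0,180),n[0][1:]);print("handle",n,"head",h,"joint deg",h[0][0]-n[0][0])
'''
open("ang.py","w").write(s)
E
python3 ang.py w6; python3 ang.py w7
python3 -c "
import cv2;a=[cv2.resize(cv2.imread(f'pics/{n}.png')[0:200,180:380],None,fx=2,fy=2.9,interpolation=2) for n in ('w4','w7')];cv2.imwrite('pics/c67.png',cv2.hconcat([cv2.resize(cv2.imread(f'pics/{n}.png')[0:290,180:380],None,fx=2,fy=2,interpolation=2) for n in ('w4','w7')]))"
```

```text
t 13.1167 tcp [ 0.5967 -0.0897  0.109 ] rpy [-3.1391 -0.0046  2.3997] ring [ 0.5307 -0.163   0.1043] F [-3.2  2.3 -0.2] M [0.18 0.84 1.27] tauN 1.65 tauN_noM 0.39
[ 0.596696   -0.08966392  0.10897265] [-3.13914607 -0.00459335  2.39968287] [ 0.002 -0.003 -0.005  0.003  0.004 -0.052]
crop origin 185 0
handle (array([ 0.51, -3.99,  0.52]), np.float64(0.603)) head (array([3.9 , 5.78, 4.07]), np.float64(0.656)) joint deg 3.3899999999999997
handle (array([ 0.6 , -4.13,  0.36]), np.float64(0.654)) head (array([  8.38, -25.97, -35.96]), np.float64(0.545)) joint deg 7.780000000000001
```

View pics/c67.png

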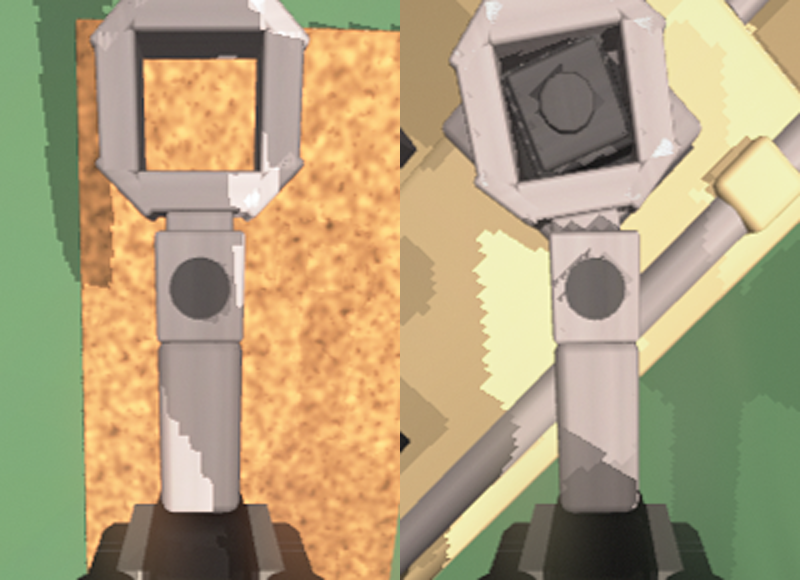

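The view shows a clear break-over of about 8°, so I stop here. Next I'll ease back about the pin, then centre the ring in its play and check.

>>> apply_moves:
  increments:
    - {"claw": 255, "travel": [0.0022, -0.0001, 0], "rotation": [0, 0, -2]}
    - {"claw": 255, "travel": [0.0045, -0.0002, 0], "rotation": [0, 0, -4]}
    - {"claw": 255, "travel": [0.0067, -0.0004, 0], "rotation": [0, 0, -6]}
    - {"claw": 255, "travel": [0.0089, -0.0006, 0], "rotation": [0, 0, -8]}
    - {"claw": 255, "travel": [0.0089, -0.0006, 0], "rotation": [0, 0, -8]}

```text
time: 13.58
tcp_pos: [0.5892, -0.0839, 0.1091]
tcp_rot: [-3.139, -0.005, 2.545]
ft_force: [-4.0, -0.3, -1.6]
width: 0.0197
```

```bash
python3 st.py
```

```text
t 13.5833 tcp [ 0.5892 -0.0839  0.1091] rpy [-3.1394 -0.0051  2.5448] ring [ 0.5345 -0.1659  0.1044] F [-4.  -0.3 -1.6] M [-0.19  0.99  1.21] tauN 1.52 tauN_noM 0.31
```

>>> apply_moves:
  increments:
    - {"claw": 255, "travel": [0.0034, -0.0001, 0], "rotation": [0, 0, -2]}
    - {"claw": 255, "travel": [0.0069, -0.0002, 0], "rotation": [0, 0, -4]}
    - {"claw": 255, "travel": [0.0103, -0.0005, 0], "rotation": [0, 0, -6]}
    - {"claw": 255, "travel": [0.0103, -0.0005, 0], "rotation": [0, 0, -6]}

```text
time: 13.92
tcp_pos: [0.5809, -0.079, 0.1094]
tcp_rot: [-3.14, -0.003, 2.65]
ft_force: [2.0, -3.6, -2.2]
width: 0.0199
```

```bash
python3 st.py; python3 shot.py w8 .5353 -.1656 .11; python3 ang.py w8
```

```text
t 13.9167 tcp [ 0.5809 -0.079   0.1094] rpy [-3.1397 -0.0032  2.6502] ring [ 0.5351 -0.1664  0.1047] F [ 2.  -3.6 -2.2] M [-0.93 -0.22  0.4 ] tauN 0.06 tauN_noM -0.34
[ 0.58085642 -0.07901506  0.10943351] [-3.13973777 -0.00320092  2.65015076] [-0.004  0.01   0.011 -0.004 -0.002  0.056]
crop origin 199 0
handle (array([-0.13, -1.65,  0.68]), np.float64(0.571)) head (array([-0.14,  5.69,  3.92]), np.float64(0.766)) joint deg -0.010000000000000009
```

>>> apply_moves:
  increments:
    - {"claw": 255, "travel": [0.0026, 0, 0], "rotation": [0, 0, -1.5]}
    - {"claw": 255, "travel": [0.0052, -0.0001, 0], "rotation": [0, 0, -3]}
    - {"claw": 255, "travel": [0.0052, -0.0001, 0], "rotation": [0, 0, -3]}

```text
time: 14.22
tcp_pos: [0.5762, -0.0766, 0.1095]
tcp_rot: [-3.14, -0.003, 2.702]
ft_force: [0.4, -1.1, -3.6]
width: 0.0197
```

```bash
python3 st.py
```

```text
t 14.2167 tcp [ 0.5762 -0.0766  0.1095] rpy [-3.1403 -0.0033  2.7022] ring [ 0.5351 -0.1662  0.1047] F [ 0.4 -1.1 -3.6] M [-0.39 -0.05  0.11] tauN 0.04 tauN_noM -0.08
```

>>> apply_moves:
  increments:
    - {"claw": 255, "travel": [0, 0, -0.002], "rotation": [0, 0, 0]}
    - {"claw": 255, "travel": [0, 0, -0.004], "rotation": [0, 0, 0]}
    - {"claw": 255, "travel": [0, 0, -0.005], "rotation": [0, 0, 0]}

```text
time: 14.47
tcp_pos: [0.5762, -0.0765, 0.1146]
tcp_rot: [-3.14, -0.004, 2.702]
ft_force: [0.6, -1.1, -4.7]
width: 0.0198
```

```bash
python3 st.py
```

```text
t 14.4667 tcp [ 0.5762 -0.0765  0.1146] rpy [-3.1405 -0.0036  2.7019] ring [ 0.5351 -0.1661  0.1098] F [ 0.6 -1.1 -4.7] M [-0.09 -0.12  0.05] tauN -0.04 tauN_noM -0.1
```

Free. Lift clear.

>>> apply_moves:
  increments:
    - {"claw": 255, "travel": [0, 0, -0.006], "rotation": [0, 0, 0]}
    - {"claw": 255, "travel": [0, 0, -0.012], "rotation": [0, 0, 0]}
    - {"claw": 255, "travel": [0, 0, -0.02], "rotation": [0, 0, 0]}
    - {"claw": 255, "travel": [0, 0, -0.035], "rotation": [0, 0, 0]}
    - {"claw": 255, "travel": [0, 0, -0.05], "rotation": [0, 0, 0]}
    - {"claw": 255, "travel": [0, 0, -0.05], "rotation": [0, 0, 0]}

```text
time: 14.97
tcp_pos: [0.5775, -0.0765, 0.1685]
tcp_rot: [3.141, 0.001, 2.702]
ft_force: [0.5, -0.3, -3.5]
width: 0.0199
```

```bash
python3 st.py; python3 -c "
from h import *
go((.5245,.2397,.14),191.1)"
```

```text
t 14.9667 tcp [ 0.5775 -0.0765  0.1685] rpy [3.1412e+00 8.0000e-04 2.7018e+00] ring [ 0.5363 -0.1661  0.1635] F [ 0.5 -0.3 -3.5] M [ 0.   -0.08 -0.04] tauN -0.1 tauN_noM -0.06
travel [0.1826, 0.2636, 0.0284] rot [0.01, 0.05, -36.3]
```

>>> apply_moves:
  increments:
    - {"claw": 255, "travel": [0.018, 0.026, 0.003], "rotation": [0, 0, -4]}
    - {"claw": 255, "travel": [0.037, 0.053, 0.006], "rotation": [0, 0, -8]}
    - {"claw": 255, "travel": [0.058, 0.084, 0.009], "rotation": [0, 0, -12]}
    - {"claw": 255, "travel": [0.079, 0.114, 0.012], "rotation": [0, 0, -16]}
    - {"claw": 255, "travel": [0.1, 0.145, 0.016], "rotation": [0, 0, -20]}
    - {"claw": 255, "travel": [0.121, 0.175, 0.019], "rotation": [0, 0, -25]}
    - {"claw": 255, "travel": [0.142, 0.205, 0.022], "rotation": [0, 0, -30]}
    - {"claw": 255, "travel": [0.163, 0.235, 0.025], "rotation": [0, 0, -34]}
    - {"claw": 255, "travel": [0.178, 0.257, 0.028], "rotation": [0, 0, -36.3]}
    - {"claw": 255, "travel": [0.1826, 0.2636, 0.0284], "rotation": [0, 0, -36.3]}

```text
time: 15.8
tcp_pos: [0.5232, 0.2432, 0.1389]
tcp_rot: [3.141, -0.0, -2.942]
ft_force: [0.1, -0.6, -4.1]
width: 0.0194
```

>>> apply_moves:
  increments:
    - {"claw": 255, "travel": [0, 0, 0], "rotation": [0, 0, 0]}
    - {"claw": 255, "travel": [0, 0, 0], "rotation": [0, 0, 0]}

```text
time: 15.97
tcp_pos: [0.5228, 0.2435, 0.1385]
tcp_rot: [3.141, -0.001, -2.941]
ft_force: [-0.2, -0.5, -4.5]
width: 0.0195
```

```bash
python3 st.py; python3 -c "
from h import *
go((.5245,.2397,.0165),191.1)"; python3 shot.py w9 .545 .14 .15; python3 ang.py w9
```

```text
t 15.9667 tcp [0.5228 0.2435 0.1385] rpy [ 3.1410e+00 -1.2000e-03 -2.9414e+00] ring [0.5433 0.1471 0.1336] F [-0.2 -0.5 -4.5] M [-0.07 -0.   -0.01] tauN 0.07 tauN_noM 0.08
travel [-0.0011, -0.0041, 0.122] rot [0.03, -0.07, 0.37]
[0.52278098 0.24351034 0.13850995] [ 3.14102168e+00 -1.16323380e-03 -2.94136193e+00] [-0.031 -0.01   0.001  0.005 -0.007 -0.006]
crop origin 199 0
handle (array([-0.22,  0.03, -0.21]), np.float64(0.911)) head (array([  0.06, -21.59, -30.82]), np.float64(0.947)) joint deg 0.28
```

Wrench straight and unslipped in the hand. Lower to just above the mat.

>>> apply_moves:
  increments:
    - {"claw": 255, "travel": [-0.0011, -0.0041, 0.02], "rotation": [0, 0, 0.4]}
    - {"claw": 255, "travel": [-0.0011, -0.0041, 0.045], "rotation": [0, 0, 0.4]}
    - {"claw": 255, "travel": [-0.0011, -0.0041, 0.07], "rotation": [0, 0, 0.4]}
    - {"claw": 255, "travel": [-0.0011, -0.0041, 0.09], "rotation": [0, 0, 0.4]}
    - {"claw": 255, "travel": [-0.0011, -0.0041, 0.105], "rotation": [0, 0, 0.4]}
    - {"claw": 255, "travel": [-0.0011, -0.0041, 0.115], "rotation": [0, 0, 0.4]}
    - {"claw": 255, "travel": [-0.0011, -0.0041, 0.122], "rotation": [0, 0, 0.4]}
    - {"claw": 255, "travel": [-0.0011, -0.0041, 0.122], "rotation": [0, 0, 0.4]}

```text
time: 16.68
tcp_pos: [0.5246, 0.2379, 0.0157]
tcp_rot: [-3.142, -0.002, -2.951]
ft_force: [-0.1, 1.0, -4.8]
width: 0.0198
```

```bash
python3 st.py; python3 -c "
from h import *
go((.5245,.2397,.008),191.1)"
```

```text
t 16.6833 tcp [0.5246 0.2379 0.0157] rpy [-3.1415e+00 -2.3000e-03 -2.9509e+00] ring [0.5442 0.1412 0.0108] F [-0.1  1.  -4.8] M [-0.03  0.02  0.03] tauN 0.06 tauN_noM 0.03
travel [-0.0002, 0.0018, 0.0077] rot [-0.0, -0.13, -0.17]
```

>>> apply_moves:
  increments:
    - {"claw": 255, "travel": [0, 0, 0.002], "rotation": [0, -0.13, 0]}
    - {"claw": 255, "travel": [0, 0, 0.004], "rotation": [0, -0.13, 0]}
    - {"claw": 255, "travel": [0, 0, 0.006], "rotation": [0, -0.13, 0]}
    - {"claw": 255, "travel": [0, 0, 0.0072], "rotation": [0, -0.13, 0]}
    - {"claw": 255, "travel": [0, 0, 0.0075], "rotation": [0, -0.13, 0]}
    - {"claw": 255, "travel": [0, 0, 0.0075], "rotation": [0, -0.13, 0]}

```text
time: 17.18
tcp_pos: [0.5246, 0.238, 0.0083]
tcp_rot: [-3.142, 0.0, -2.951]
ft_force: [0.2, -0.9, -4.9]
width: 0.0195
```

```bash
python3 st.py
```

```text
t 17.1833 tcp [0.5246 0.238  0.0083] rpy [-3.1415  0.     -2.9507] ring [0.5442 0.1413 0.0034] F [ 0.2 -0.9 -4.9] M [-0.07  0.    0.03] tauN -0.05 tauN_noM -0.08
```

>>> apply_moves:
  increments:
    - {"claw": 255, "travel": [0, 0, 0.0007], "rotation": [0, 0, 0]}
    - {"claw": 255, "travel": [0, 0, 0.0007], "rotation": [0, 0, 0]}
    - {"claw": 255, "travel": [0, 0, 0.0007], "rotation": [0, 0, 0]}

```text
time: 17.43
tcp_pos: [0.5248, 0.2381, 0.008]
tcp_rot: [3.142, 0.001, -2.951]
ft_force: [-1.3, -1.0, -1.8]
width: 0.0197
```

```bash
python3 st.py
```

```text
t 17.4333 tcp [0.5248 0.2381 0.008 ] rpy [ 3.1415e+00  6.0000e-04 -2.9506e+00] ring [0.5444 0.1415 0.0031] F [-1.3 -1.  -1.8] M [-0.13  0.24  0.04] tauN 0.59 tauN_noM 0.55
```

>>> apply_moves:
  increments:
    - {"claw": 255, "travel": [0, 0, 0.0003], "rotation": [0, 0, 0]}
    - {"claw": 255, "travel": [0, 0, 0.0003], "rotation": [0, 0, 0]}
    - {"claw": 150, "travel": [0, 0, 0.0003], "rotation": [0, 0, 0]}
    - {"claw": 100, "travel": [0, 0, 0.0003], "rotation": [0, 0, 0]}
    - {"claw": 60, "travel": [0, 0, 0.0003], "rotation": [0, 0, 0]}
    - {"claw": 60, "travel": [0, 0, 0.0003], "rotation": [0, 0, 0]}
    - {"claw": 60, "travel": [0, 0, 0.0003], "rotation": [0, 0, 0]}

```text
time: 18.02
tcp_pos: [0.5249, 0.2382, 0.0079]
tcp_rot: [3.141, 0.001, -2.951]
ft_force: [-0.1, 0.4, 1.4]
width: 0.0653
```

```bash
python3 st.py; python3 -c "
from h import *
print(manip.get_obs()['width'])"
```

```text
t 18.0167 tcp [0.5249 0.2382 0.0079] rpy [ 3.1414e+00  1.0000e-03 -2.9507e+00] ring [0.5445 0.1415 0.003 ] F [-0.1  0.4  1.4] M [-0.05  0.03  0.  ] tauN 0.03 tauN_noM 0.03
0.06526679786742744
```

>>> apply_moves:
  increments:
    - {"claw": 60, "travel": [0, 0, -0.02], "rotation": [0, 0, 0]}
    - {"claw": 60, "travel": [0, 0, -0.05], "rotation": [0, 0, 0]}
    - {"claw": 60, "travel": [0, 0, -0.09], "rotation": [0, 0, 0]}
    - {"claw": 60, "travel": [0, 0, -0.13], "rotation": [0, 0, 0]}
    - {"claw": 60, "travel": [0, 0.04, -0.16], "rotation": [0, 0, 0]}
    - {"claw": 60, "travel": [0, 0.07, -0.19], "rotation": [0, 0, 0]}
    - {"claw": 60, "travel": [0, 0.08, -0.2], "rotation": [0, 0, 0]}
    - {"claw": 60, "travel": [0, 0.08, -0.2], "rotation": [0, 0, 0]}
    - {"claw": 60, "travel": [0, 0.08, -0.2], "rotation": [0, 0, 0]}

```text
time: 18.77
tcp_pos: [0.5097, 0.3175, 0.2085]
tcp_rot: [3.141, 0.002, -2.949]
ft_force: [0.0, -0.5, -0.8]
width: 0.0656
```

Run:
```python
from h import *
a=get_image("scene")[:,:,::-1];t=get_image("top")[:,:,::-1]
cv2.imwrite("pics/end_scene.png",a);cv2.imwrite("pics/end_top.png",t)
d=cv2.absdiff(cv2.imread("pics/scene0.png"),np.ascontiguousarray(a)).max(2)
cv2.imwrite("pics/end.png",np.hstack([cv2.resize(a[100:400,100:450],(400,343)),cv2.resize(t[100:310,95:410],(400,343))]))
```

```text
(no output)
```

View pics/end.png

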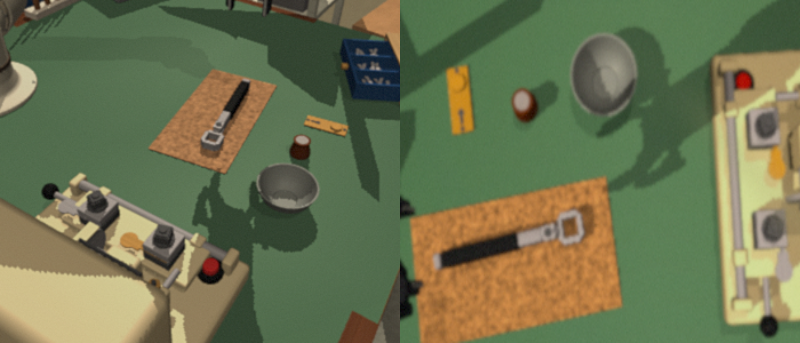

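The wrench lies straight and flat on the mat, and the bowl, loupe and escutcheon are where they were. The arm is clear, so I'm handing in.

```bash
python3 -c "
from station import manip
print(manip.finish_job())"
```

```text
the job is handed in; nothing more can be done
None
```

I tightened the blank-vise nut with the click wrench until it broke over, laid the wrench back flat on the mat and handed the job in at about 19 s.

- **Fit:** I gripped the wrench by its black grip, centred the ring over the nut by wrist camera and lowered it. It stopped on the flange at about 105 mm, with about 4.5 N of contact.
- **Tightening:** The nut ran on at about 0.3 N·m for roughly 40° and then came up hard. I turned on in two 4° steps; the joint measured about 8° broken over, and I stopped there.
- **Return:** I eased back until the joint measured straight, lifted the ring off without it catching, and set the wrench down. It was touching the mat before I opened the jaws.

**Last checks:** The final pictures show the wrench straight and flat on the mat, the bowl, loupe and escutcheon looking where they were, and the gripper clear of everything.

**What disagreed:**
- The first version of my joint-angle fit gave 0.3° on the first break picture. I corrected it to rotate about the pin, and it then gave about 3.4°, against about 4° from the arm pose.
- At the stopping point the fit gave 7.8°, and the picture agreed at 8–9°. The match itself was weak (0.55), with a poor fit in position.
- I did not look at the nut again up close after lifting off.

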